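# Show the trainee the order of addition

## Task

Show the trainee what goes into what by pointing straight down with the fingertips: first at the red-capped dropper bottle, then at the green-capped one, then at the middle of the mouth of the low glass beaker standing on the cork mat. At each one hold the fingertips about 2 cm above the top or rim, centred on it, for two full seconds; go from one to the next well above everything, so that you dip over no other bottle or beaker, and touch and move nothing on the bench. To finish, raise the fingertips at least 10 cm straight above the beaker and stop there.

Things in the scene. Friction and masses are not known exactly. Their poses are not given: they have to be found in the camera images.
- dropper_red: small indicator dropper bottle, white body with a RED screw collar and rubber bulb on top; 29 mm diameter at the body (up to 55 mm high), about 20 mm diameter above it, 90 mm high in all; loose, light, stands upright (it may lean by up to two degrees). Origin: centre of its underside, z up
- dropper_red_top (a point): centre of the top of the red bulb, 90 mm above the bench; z up
- dropper_green: small indicator dropper bottle, amber body with a GREEN screw collar and rubber bulb on top; 29 mm diameter at the body (up to 55 mm high), about 20 mm diameter above it, 90 mm high in all; loose, light, stands upright (it may lean by up to two degrees). Origin: centre of its underside, z up
- dropper_green_top (a point): centre of the top of the green bulb, 90 mm above the bench; z up
- dropper_black_white: small indicator dropper bottle, white body with a BLACK screw collar and rubber bulb on top; 29 mm diameter at the body (up to 55 mm high), about 20 mm diameter above it, 90 mm high in all; loose, light, stands upright (it may lean by up to two degrees). Origin: centre of its underside, z up. Not to be pointed at
- dropper_black_white_top (a point): centre of the top of its black bulb, 90 mm above the bench; z up
- dropper_black_amber: small indicator dropper bottle, amber body with a BLACK screw collar and rubber bulb on top; 29 mm diameter at the body (up to 55 mm high), about 20 mm diameter above it, 90 mm high in all; loose, light, stands upright (it may lean by up to two degrees). Origin: centre of its underside, z up. Not to be pointed at
- dropper_black_amber_top (a point): centre of the top of its black bulb, 90 mm above the bench; z up
- beaker_low: the wide, low glass beaker: clear, empty, rim about 72 mm across with a small spout at its own -y side, 75 mm high; it stands loose on the round brown cork mat, the only thing there. Origin: centre of its underside (10 mm above the bench), z up
- beaker_low_mouth (a point): centre of the open mouth of the low beaker, level with its rim, 85 mm above the bench; z up
- cork_mat: flat round brown cork mat, 64 mm diameter, 10 mm thick, fixed to the bench, under the low beaker. Origin: centre of its underside
- beaker_tall: the taller clear glass beaker, rim about 76 mm across, 100 mm high, standing loose on the bare bench. Not to be pointed at. Origin: centre of its underside, z up
- beaker_tall_mouth (a point): centre of the open mouth of the tall beaker, 100 mm above the bench; z up
- timer: white count-down timer lying on the bench, 62x62x19 mm, loose. Origin: centre of its underside
- jar_lidded: brown glass jar with a black screw lid, 39 mm diameter, 68 mm high, loose. Origin: centre of its underside
Things that resemble listed ones, but are neither listed nor needed, are in the scene too. Leave any pink look-alike of the jar_lidded alone.

How it is judged:
On the way, in this order (a step that is already met when the one before it is completed fails the run):
1. the fingertips point at the red-capped dropper bottle from just above it and stay there for 1.6 s (horizontal distance between the grasp point and dropper_red_top below 0.015 m and z of the grasp point in the frame of dropper_red_top between 0.018 and 0.066 m and (angle between the grasp point's own z axis and vertical below 0.6 rad or angle between the grasp point's own z axis and vertical above 2.54 rad)), for 1.6 s.
2. the fingertips point at the green-capped dropper bottle from just above it and stay there for 1.6 s (horizontal distance between the grasp point and dropper_green_top below 0.015 m and z of the grasp point in the frame of dropper_green_top between 0.018 and 0.066 m and (angle between the grasp point's own z axis and vertical below 0.6 rad or angle between the grasp point's own z axis and vertical above 2.54 rad)), for 1.6 s.
3. the fingertips point at the low beaker on the cork mat from just above it and stay there for 1.6 s (horizontal distance between the grasp point and beaker_low_mouth below 0.022 m and z of the grasp point in the frame of beaker_low_mouth between 0.018 and 0.066 m and (angle between the grasp point's own z axis and vertical below 0.6 rad or angle between the grasp point's own z axis and vertical above 2.54 rad)), for 1.6 s.
At the end, for the whole second after the job is handed in: the tool point is more than 10 cm above the low beaker's rim and within 6 cm of its axis; every bottle, beaker, jar and the timer is at rest within 8 mm of where it began (z of the grasp point in the frame of beaker_low_mouth above 0.1 m and horizontal distance between the grasp point and beaker_low_mouth below 0.06 m and angle between beaker_low's own z axis and vertical below 0.1 rad and distance of each of dropper_red, dropper_green, beaker_low, dropper_black_white, dropper_black_amber, beaker_tall, timer, jar_lidded from where it was at the start of the episode below 0.008 m and linear speed of each of dropper_red, dropper_green, beaker_low, dropper_black_white, dropper_black_amber, beaker_tall, timer, jar_lidded below 0.02 m/s); the robot touches nothing.
It fails at once if the robot touches anything on or round the bench (contact force between any of the arm, the fingers and anything else above 0.5 N).
It fails at once if a bottle, beaker, the jar or the timer is moved by more than 8 mm (distance of any of dropper_red, dropper_green, beaker_low, dropper_black_white, dropper_black_amber, beaker_tall, timer, jar_lidded from where it was at the start of the episode above 0.008 m).
It fails at once if the fingertips dip over a black-capped dropper bottle or the tall beaker (tool point within 2 cm of its axis and less than 59 mm above its top) ((horizontal distance between the grasp point and dropper_black_white_top below 0.02 m and z of the grasp point in the frame of dropper_black_white_top below 0.059 m) or (horizontal distance between the grasp point and dropper_black_amber_top below 0.02 m and z of the grasp point in the frame of dropper_black_amber_top below 0.059 m) or (horizontal distance between the grasp point and beaker_tall_mouth below 0.02 m and z of the grasp point in the frame of beaker_tall_mouth below 0.059 m)).
It also fails if it takes over 51 s, if anything falls off the work surface, if the arm or the gripper's body presses on something with over 40 N, if the wrist force passes 120 N, or if a joint passes its speed limit or range.

## Robot

A 6-joint arm with a two-finger parallel gripper is mounted at the origin on a cart in front of the work surface, level with it; the furniture and walls round the work are solid. World frame = base frame: x ahead of the robot, y to its left, z up, the work surface at z = 0. Lengths are in m, angles in rad, forces in N, time in s.
With the tool pointing down it reaches from about 0.375 to 0.975 m from the base axis. Payload 3.8 kg.
Tool frame: the origin (TCP) lies between the finger pads, 19 mm behind the fingertips; this is the grasp point; z points along the fingers, y is the line along which they close (so a half turn about z gives the same grasp; the last joint's range is limited). The gripper opens to 85 mm and grips with 20 to 120 N. Pads are 22 mm wide; open, the fingers measure 114 mm over their backs; the gripper's body (76 mm by 85 mm) begins 54 mm behind the grasp point. The pads swing forward as they close: fully open they stand 13 mm farther back than shut.
Start: joints at [-1.265, 0.264, 1.604, -0, 1.274, -0.037], TCP at [0.227, -0.636, 0.25] pointing down, gripper open.
Joint ranges: [-2.63, 2.63], [-0.94, 2.18], [0.31, 2.57], [-1.31, 4.45], [0, 2.66], [-2.55, 2.55]. Speed limits (rad/s): [2.57, 2.57, 3.14, 3.14, 3.14, 3.14].

## Interface

Orientations are given as a rotation vector (axis times angle).
In Python, from workcell import bot, optics gives the robot as it stands.
- The arm moves only by the shell command python3 -m jog 'ROWS' [OPENING] [FORCE]. ROWS is JSON, a list of rows, each an object of numbers: "dx", "dy", "dz": the shift along the tool's x, y, z in mm; "ax", "ay", "az": the turn, a rotation vector about the tool's x, y, z in degrees. A call has 1 to 20 rows; each row shifts and turns the commanded pose from where the row before left it, along the tool's axes as they then stand; what a row does not reach is not made up. A row lasts 1/12 s, in which the tool goes at most 41.7 mm and 7.16 degrees, less where a joint would pass 70% of its speed; a pose out of reach is approached as far as the arm can. A call with a gripper value outside its range is refused whole. OPENING is the opening, from 0 (shut) to 1 (fully open), set as the call begins (- or left out, the last holds). The fingers move at their own pace and stop on an object; FORCE is the grip in N (left out, the last holds). Time passes only in rows, so rows that do not move let the fingers close. It gives the time, the measured TCP pose, the force, the opening and the grip force at its end, in the units of the state.
- bot.read_state(): the state, without advancing time (a new reading comes with each control period).
- optics.read_camera(name): name is "side" or "top" or "wrist"; returns a dict with "img" (420x560x3 uint8, red, green, blue), "vertical_fov" (degrees; the focal length in pixels is half the picture's height over the tangent of half this angle, whatever the lens; pixels are square), "cx", "cy" (the principal point, pixels), "k1" (the pictures are not rectified: a ray, as slopes to the right and down, at radius r is drawn at 1 + k1 r^2 times it, then the intrinsics apply), "R" (3x3) and "t" (3): a world point X has camera coordinates R X + t; the wrist camera has in their place "tool_from_camera" (4x4, takes a point from camera to tool coordinates, whose origin is the TCP and whose axes are the flange's). Camera axes: x right, y down, z forward; pixel columns grow to the right and rows downward; lengths in m; the calibration is good to about 2 mm. A picture is of the moment at which its call begins: read the wrist's pose just before it. There is no depth.
- bot.finish_job(): hands the job in; it is judged then, once.
The state is a dict: "time": time; "q": joint angles; "joint_vel": joint speeds; "joint_torque": joint torques, N m; "tool_pos": TCP position; "tcp_rot": TCP orientation; "wrist_force": force on the tool from outside, world axes, zero at the start; "torque": the same for the moment, N m; "width": opening from 0.0 (shut) to 1.0 (fully open); "grip_force": force on a finger pad.
Only numpy, scipy, OpenCV 4.12 (cv2) and the standard library are available. Lean on these libraries where they do the work, as an engineer would, in place of code of your own. Each camera call takes 0.05 s, during which the arm holds its last target. There are 200 camera calls.

## Working session

There is one attempt and no reset: what is moved stays moved. The work goes in short steps, Python scripts to look and compute and a shell command to move; the robot and the scene stay as the last step left them, time stands still between calls to the robot, and variables do not carry over. Pictures are saved under pics/ and viewed, at most 10 in all, crops included, and the job is handed in when it is done.

```bash
mkdir -p pics; python3 - <<'E'
from workcell import bot, optics
import cv2
s=bot.read_state(); print({k:s[k] for k in("time","tool_pos","tcp_rot","width")})
for n in("top","side"):
    c=optics.read_camera(n); cv2.imwrite(f"pics/{n}0.png",c["img"][...,::-1]); print(n,{k:v for k,v in c.items() if k!="img"})
E
```

```text
{'time': 0.0, 'tool_pos': array([ 0.22668277, -0.63507005,  0.24866096]), 'tcp_rot': array([-3.09338561e+00, -5.35498142e-01,  4.98382120e-04]), 'width': 0.9989613463917176}
top {'vertical_fov': 46.18550062376319, 'cx': 282.8117426239737, 'cy': 210.06329792233979, 'k1': -0.04817032438502087, 'R': array([[ 0.00447567, -0.99998447,  0.00332075],
       [-0.98107696, -0.0050338 , -0.19355274],
       [ 0.19356645, -0.00239163, -0.98108425]]), 't': array([0.11263782, 0.51849758, 1.21433122])}
side {'vertical_fov': 44.749238748121435, 'cx': 272.88191632057675, 'cy': 211.52290511936127, 'k1': -0.11021671052435748, 'R': array([[ 0.99976658,  0.00203069, -0.02150951],
       [-0.01843157, -0.43925525, -0.89817321],
       [-0.01127208,  0.89836001, -0.43911529]]), 't': array([-0.5146956 ,  0.12118153,  1.1069746 ])}
```

View pics/top0.png

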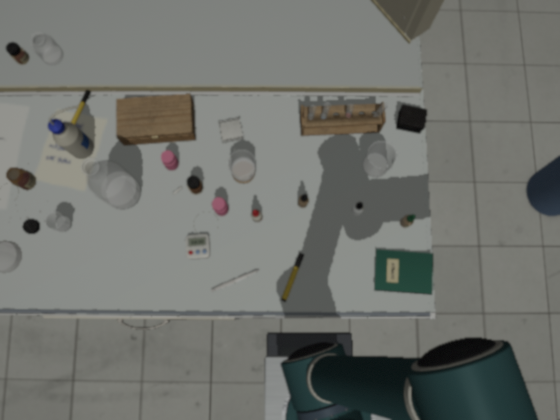

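View pics/side0.png

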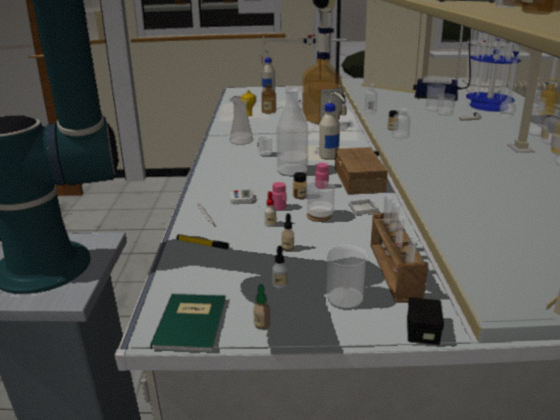

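The top view shows candidates: red dropper (256,213), green dropper (408,219), black/white (359,206), black/amber (303,200), low beaker on cork (242,163), tall beaker (376,160). The pink jars at (169,159) and (220,206) are not wanted. The green book (404,271) could be confused with the green cap by colour. In the side view: red (270,210), green (261,308), low beaker (320,203), tall (345,277).

```bash
cat > h.py <<'E'
import numpy as np, cv2
from workcell import bot, optics
def K(c):
    f=210/np.tan(np.radians(c["vertical_fov"]/2)); return np.array([[f,0,c["cx"]],[0,f,c["cy"]],[0,0,1]])
def ray(c,uv,R=None,t=None):
    R=c["R"] if R is None else R; t=c["t"] if t is None else t
    p=cv2.undistortPoints(np.array([[uv]],float),K(c),np.array([c["k1"],0,0,0,0.]))[0,0]
    d=R.T@np.array([*p,1]); return -R.T@t, d/np.linalg.norm(d)
def onz(c,uv,z,**k):
    o,d=ray(c,uv,**k); return o+d*(z-o[2])/d[2]
def cross(a,b):
    (o,d),(p,e)=a,b; s=np.linalg.lstsq(np.c_[d,-e],p-o,rcond=None)[0]
    x,y=o+s[0]*d,p+s[1]*e; return (x+y)/2,np.linalg.norm(x-y)
E
python3 - <<'E'
from h import *
C={n:optics.read_camera(n) for n in("top","side")}
def blob(c,box,col):
    u0,v0,u1,v1=box; im=cv2.cvtColor(c["img"],cv2.COLOR_RGB2HSV)[v0:v1,u0:u1].astype(int); H,S,V=im[...,0],im[...,1],im[...,2]
    m={"r":((H<8)|(H>172))&(S>120),"g":(H>40)&(H<95)&(S>90),"k":(V<55)}[col]
    n,l,st,ce=cv2.connectedComponentsWithStats(m.astype(np.uint8))
    i=1+np.argmax(st[1:,4]); return ce[i]+[u0,v0],st[i]+[u0,v0,0,0,0]
B={"red":("r",(246,200,266,224),(260,188,282,228)),"green":("g",(398,206,418,230),(250,282,272,330)),
"bw":("k",(350,198,368,216),(268,242,290,290)),"ba":("k",(295,188,312,210),(278,210,298,250))}
for n,(k,a,b) in B.items():
    p,s=blob(C["top"],a,k); q,s2=blob(C["side"],b,k)
    print(n,p.round(1),s,q.round(1),s2,*[np.round(x,3) for x in cross(ray(C["top"],p),ray(C["side"],q))],"onz",onz(C["top"],p,.075).round(3))
for n,uv,w,z in(("low",(242,163),(320,203),.05),("tall",(376,160),(345,277),.05)): print(n,onz(C["top"],uv,z).round(3),*cross(ray(C["top"],uv),ray(C["side"],w)))
a=cv2.resize(C["top"]["img"][135:235,215:425],None,fx=3.8,fy=3.8,interpolation=cv2.INTER_CUBIC)
b=cv2.resize(C["side"]["img"][170:340,220:400],None,fx=3.5,fy=3.5,interpolation=cv2.INTER_CUBIC)
for n,i in(("ct",a),("cs",b)): cv2.imwrite(f"pics/{n}.png",cv2.convertScaleAbs(i[...,::-1],alpha=1.3)[:600])
E
```

```text
red [255.2 212.5] [253 210   6   6  28] [269.9 199.1] [267 192   7  14  76] [0.508 0.185 0.067] 0.001 onz [0.507 0.185 0.075]
green [410.4 217.9] [408 216   6   5  23] [261.1 294.7] [257 284  10  20 136] [ 0.496 -0.209  0.066] 0.0 onz [ 0.495 -0.206  0.075]
bw [359.  205.1] [356 202   7   7  36] [279.  255.6] [274 246  11  17 117] [ 0.529 -0.079  0.066] 0.0 onz [ 0.527 -0.077  0.075]
ba [302.8 197.3] [300 194   7   7  39] [287.3 222.3] [283 214   9  15  81] [0.548 0.064 0.066] 0.0 onz [0.546 0.065 0.075]
low [0.643 0.223 0.05 ] [0.63992769 0.22308018 0.03870343] 0.01266950496248307
tall [ 0.653 -0.129  0.05 ] [ 0.65348772 -0.12984285  0.04719455] 0.0016087562500972203
```

View pics/ct.png

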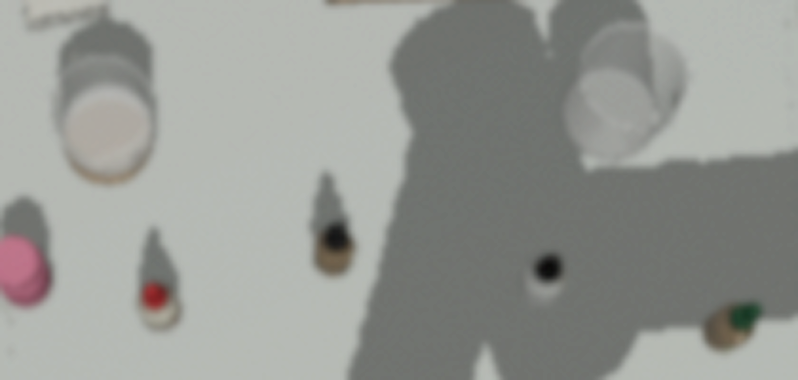

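View pics/cs.png

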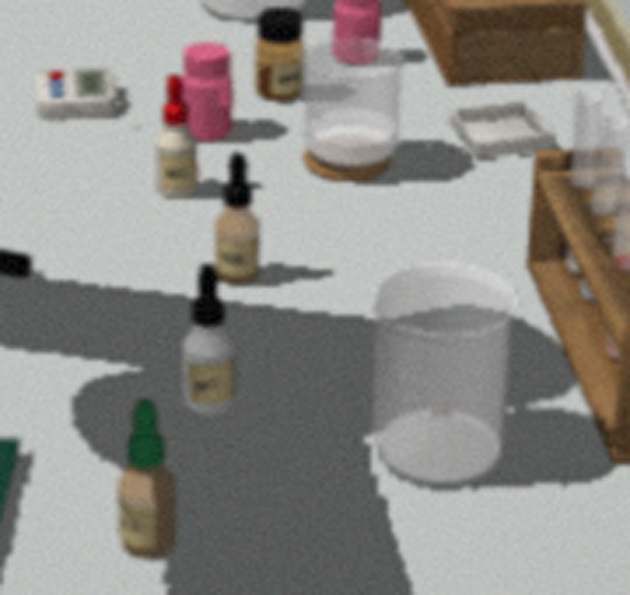

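The top crop confirms the choice: red cap at (155,295), green at (743,316), low beaker on its brown cork ring at (107,120), tall beaker at (625,90), black caps at (335,237) and (547,268). The side crop agrees: white body with red cap at (175,100), amber body with green cap at (145,435), low beaker on cork at (350,110).

```bash
cat >> h.py <<'E'
from scipy.spatial.transform import Rotation as Ro
def go(x,y,z):
    s=bot.read_state(); R=Ro.from_rotvec(s["tcp_rot"]).as_matrix(); d=R.T@(np.array([x,y,z])-s["tool_pos"])*1000
    print("delta mm",d.round(1),"tilt",R[:,2].round(4))
E
python3 - <<'E'
from h import *
T,S=optics.read_camera("top"),optics.read_camera("side")
print("rim",onz(T,(242.9,161.3),.085),onz(S,(320.6,184.3),.085)); print("bottom",onz(T,(243.9,168.7),.013),onz(S,(319,215.7),.008))
go(.508,.185,.25); go(.496,-.207,.25)
E
```

```text
rim [0.6372427  0.21745781 0.085     ] [0.63505152 0.22978165 0.085     ]
bottom [0.63826773 0.22026057 0.013     ] [0.63079067 0.20909245 0.008     ]
delta mm [ 5.406e+02 -6.783e+02  1.000e-01] tilt [-2.e-04  8.e-04 -1.e+00]
delta mm [ 3.976e+02 -3.131e+02 -2.000e-01] tilt [-2.e-04  8.e-04 -1.e+00]
```

```bash
python3 -m jog '[{"dx":12,"dy":-10},{"dx":26,"dy":-20},{"dx":26,"dy":-20},{"dx":26,"dy":-20},{"dx":26,"dy":-20},{"dx":26,"dy":-20},{"dx":26,"dy":-20},{"dx":26,"dy":-20},{"dx":26,"dy":-20},{"dx":26,"dy":-20},{"dx":26,"dy":-20},{"dx":26,"dy":-20},{"dx":26,"dy":-20},{"dx":26,"dy":-20},{"dx":26,"dy":-20},{"dx":22,"dy":-20},{"dx":0}]' 0
python3 -m jog '[{"dx":5,"dy":-13},{"dx":10,"dy":-26},{"dx":10,"dy":-26},{"dx":10,"dy":-26},{"dx":10,"dy":-26},{"dx":10,"dy":-26},{"dx":10,"dy":-26},{"dx":10,"dy":-26},{"dx":10,"dy":-26},{"dx":10,"dy":-26},{"dx":10,"dy":-26},{"dx":10,"dy":-26},{"dx":10,"dy":-26},{"dx":10,"dy":-26},{"dx":8,"dy":-20},{"dx":0},{"dx":0},{"dx":0}]'
python3 - <<'E'
from h import *
s=bot.read_state(); print(s["time"],s["q"].round(2),s["width"]); go(.508,.185,.132)
w=optics.read_camera("wrist"); cv2.imwrite("pics/w1.png",w["img"][...,::-1])
M=np.eye(4); M[:3,:3]=Ro.from_rotvec(s["tcp_rot"]).as_matrix(); M[:3,3]=s["tool_pos"]; M=np.linalg.inv(M@w["tool_from_camera"]); R,t=M[:3,:3],M[:3,3]
for n,P in(("red",(.508,.185,.09)),("low",(.637,.219,.085))): print(n,cv2.projectPoints(np.array([P]),cv2.Rodrigues(R)[0],t,K(w),np.array([w["k1"],0,0,0,0.]))[0].ravel())
H=cv2.cvtColor(w["img"],cv2.COLOR_RGB2HSV); m=((H[...,0]<6)|(H[...,0]>174))&(H[...,1]>150)
n,l,st,ce=cv2.connectedComponentsWithStats(m.astype(np.uint8))
for i in range(1,n):
    if st[i,4]>60: print(st[i],ce[i],onz(w,ce[i],.085,R=R,t=t))
E
```

```text
0.3 [-1.26  0.26  1.6   0.    1.27 -0.04] 1.004609472634932
delta mm [ 540.6 -678.2  118.1] tilt [-2.e-04  8.e-04 -1.e+00]
red [4320.08996974 3335.52344252]
low [19003.18530989 18504.94863646]invalid input
invalid input
```

View pics/w1.png

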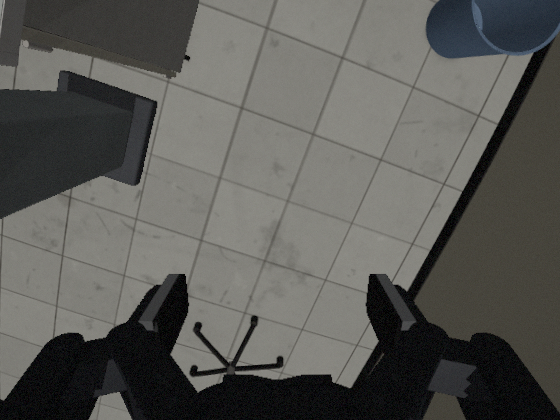

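The wrist camera sees only floor, because both moves were refused. I'll try rows carrying all six keys.

```bash
python3 -m jog '[{"dx":12,"dy":-10,"dz":0,"ax":0,"ay":0,"az":0}]' 0; python3 -m jog --help; python3 -c "
from h import *; go(.496,-.207,.25)"
```

```text
time: 0.43
tool_pos: [0.2337, -0.6237, 0.2498]
tcp_rot: [3.095, 0.533, -0.001]
wrist_force: [-0.4, 0.4, 0.7]
width: 0.878
grip_force: 0.0
delta mm [ 386.5 -305.    -1. ] tilt [-7.0e-04 -1.3e-03 -1.0e+00]invalid input: not JSON, or not a number
```

All six keys are needed.

```bash
python3 -m jog '[{"dx":26,"dy":-20,"dz":0,"ax":0,"ay":0,"az":0},{"dx":26,"dy":-20,"dz":0,"ax":0,"ay":0,"az":0},{"dx":26,"dy":-20,"dz":0,"ax":0,"ay":0,"az":0},{"dx":26,"dy":-20,"dz":0,"ax":0,"ay":0,"az":0},{"dx":26,"dy":-20,"dz":0,"ax":0,"ay":0,"az":0},{"dx":26,"dy":-20,"dz":0,"ax":0,"ay":0,"az":0},{"dx":26,"dy":-20,"dz":0,"ax":0,"ay":0,"az":0},{"dx":26,"dy":-20,"dz":0,"ax":0,"ay":0,"az":0},{"dx":26,"dy":-20,"dz":0,"ax":0,"ay":0,"az":0},{"dx":26,"dy":-20,"dz":0,"ax":0,"ay":0,"az":0},{"dx":26,"dy":-20,"dz":0,"ax":0,"ay":0,"az":0},{"dx":26,"dy":-20,"dz":0,"ax":0,"ay":0,"az":0},{"dx":26,"dy":-20,"dz":0,"ax":0,"ay":0,"az":0},{"dx":26,"dy":-20,"dz":0,"ax":0,"ay":0,"az":0},{"dx":22,"dy":-20,"dz":0,"ax":0,"ay":0,"az":0}]'
python3 -m jog '[{"dx":5,"dy":-13,"dz":0,"ax":0,"ay":0,"az":0},{"dx":10,"dy":-26,"dz":0,"ax":0,"ay":0,"az":0},{"dx":10,"dy":-26,"dz":0,"ax":0,"ay":0,"az":0},{"dx":10,"dy":-26,"dz":0,"ax":0,"ay":0,"az":0},{"dx":10,"dy":-26,"dz":0,"ax":0,"ay":0,"az":0},{"dx":10,"dy":-26,"dz":0,"ax":0,"ay":0,"az":0},{"dx":10,"dy":-26,"dz":0,"ax":0,"ay":0,"az":0},{"dx":10,"dy":-26,"dz":0,"ax":0,"ay":0,"az":0},{"dx":10,"dy":-26,"dz":0,"ax":0,"ay":0,"az":0},{"dx":10,"dy":-26,"dz":0,"ax":0,"ay":0,"az":0},{"dx":10,"dy":-26,"dz":0,"ax":0,"ay":0,"az":0},{"dx":10,"dy":-26,"dz":0,"ax":0,"ay":0,"az":0},{"dx":10,"dy":-26,"dz":0,"ax":0,"ay":0,"az":0},{"dx":10,"dy":-26,"dz":0,"ax":0,"ay":0,"az":0},{"dx":8,"dy":-20,"dz":0,"ax":0,"ay":0,"az":0},{"dx":0,"dy":0,"dz":0,"ax":0,"ay":0,"az":0},{"dx":0,"dy":0,"dz":0,"ax":0,"ay":0,"az":0},{"dx":0,"dy":0,"dz":0,"ax":0,"ay":0,"az":0}]'
cat > w.py <<'E'
from h import *
import sys
def look(name,lo,hi,pts):
    s=bot.read_state(); w=optics.read_camera("wrist"); cv2.imwrite(f"pics/{name}.png",w["img"][...,::-1])
    M=np.eye(4); M[:3,:3]=Ro.from_rotvec(s["tcp_rot"]).as_matrix(); M[:3,3]=s["tool_pos"]; M=np.linalg.inv(M@w["tool_from_camera"]); R,t=M[:3,:3],M[:3,3]
    for P in pts: print("expect",P,cv2.projectPoints(np.array([P]),cv2.Rodrigues(R)[0],t,K(w),np.array([w["k1"],0,0,0,0.]))[0].ravel().round(1))
    H=cv2.cvtColor(w["img"],cv2.COLOR_RGB2HSV); h=(H[...,0].astype(int)+90)%180
    m=(h>lo)&(h<hi)&(H[...,1]>110)&(H[...,2]>30)
    n,l,st,ce=cv2.connectedComponentsWithStats(m.astype(np.uint8))
    for i in range(1,n):
        if st[i,4]>80: print(st[i],ce[i].round(1),onz(w,ce[i],.08,R=R,t=t).round(4))
    print(s["time"],s["tool_pos"].round(4),s["q"].round(2),s["width"])
    return s,w,R,t
E
python3 -c "
from w import *
look('w2',84,97,[(.508,.185,.09),(.508,.185,.055),(.637,.219,.085)]); go(.508,.185,.132)"
```

```text
time: 1.68
tool_pos: [0.4983, -0.2075, 0.2502]
tcp_rot: [-3.095, -0.537, -0.001]
wrist_force: [0.1, -0.4, 0.4]
width: 0.002
grip_force: 0.0
time: 3.18
tool_pos: [0.507, 0.1869, 0.2499]
tcp_rot: [3.095, 0.536, -0.001]
wrist_force: [0.1, -0.1, -0.6]
width: 0.002
grip_force: 0.0
expect (0.508, 0.185, 0.09) [279.8 198.4]
expect (0.508, 0.185, 0.055) [279.5 188.8]
expect (0.637, 0.219, 0.085) [294.   41.8]
[270 180  18  22 294] [278.5 189.9] [0.5127 0.188  0.08  ]
3.1833 [0.507  0.1869 0.2499] [ 0.31  0.01  1.89 -0.    1.24  1.54] 0.002436228981750362
delta mm [  0.4   1.7 117.9] tilt [-4.e-04 -7.e-04 -1.e+00]
```

View pics/w2.png

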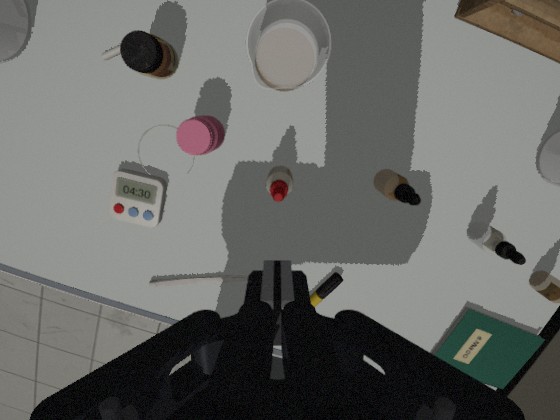

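The wrist picture shows the shut fingers near (278,270) and the red bulb at about (279,190), within 4 mm of expected. The low beaker rim is near (289,43). Descending now.

```bash
python3 -m jog '[{"dx":2,"dy":2,"dz":8,"ax":0,"ay":0,"az":0},{"dx":0,"dy":0,"dz":18,"ax":0,"ay":0,"az":0},{"dx":0,"dy":0,"dz":20,"ax":0,"ay":0,"az":0},{"dx":0,"dy":0,"dz":20,"ax":0,"ay":0,"az":0},{"dx":0,"dy":0,"dz":20,"ax":0,"ay":0,"az":0},{"dx":0,"dy":0,"dz":16,"ax":0,"ay":0,"az":0},{"dx":0,"dy":0,"dz":10,"ax":0,"ay":0,"az":0},{"dx":0,"dy":0,"dz":5,"ax":0,"ay":0,"az":0},{"dx":0,"dy":0,"dz":0,"ax":0,"ay":0,"az":0},{"dx":0,"dy":0,"dz":0,"ax":0,"ay":0,"az":0}]'
python3 -c "
from w import *
look('w3',84,97,[(.510,.186,.09),(.510,.186,.055)]); go(.510,.186,.13)"
```

```text
time: 4.07
tool_pos: [0.5105, 0.186, 0.1334]
tcp_rot: [-3.096, -0.535, -0.001]
wrist_force: [0.9, 0.7, -0.0]
width: 0.0
grip_force: 0.0
expect (0.51, 0.186, 0.09) [277.9 256.4]
expect (0.51, 0.186, 0.055) [277.7 233.2]
[264 223  27  38 799] [276.4 240.8] [0.5149 0.1886 0.08  ]
[ 49 248  13  12 134] [ 54.9 253.6] [0.4586 0.3183 0.08  ]
4.0667 [0.5105 0.186  0.1334] [ 0.3   0.12  2.   -0.    1.02  1.53] 0.0003435644960594928
delta mm [-1.  -0.1  4. ] tilt [ 1.6e-03  5.0e-04 -1.0e+00]
```

View pics/w3.png

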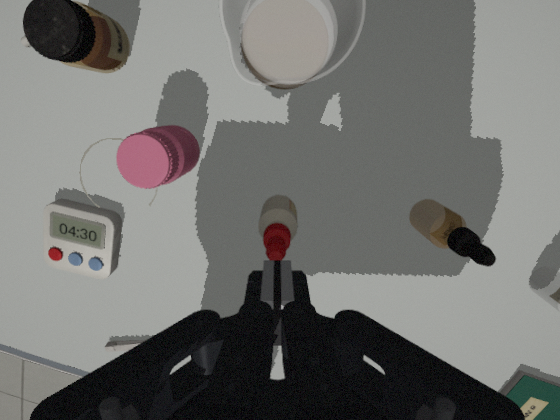

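The bulb sits directly ahead of the fingertips at about (277,245), a few px up, so I nudge 2 mm forward and hold.

```bash
Z=; python3 -m jog '[{"dx":2,"dy":0,"dz":3,"ax":0,"ay":0,"az":0},{"dx":0,"dy":0,"dz":0,"ax":0,"ay":0,"az":0},{"dx":0,"dy":0,"dz":0,"ax":0,"ay":0,"az":0},{"dx":0,"dy":0,"dz":0,"ax":0,"ay":0,"az":0},{"dx":0,"dy":0,"dz":0,"ax":0,"ay":0,"az":0},{"dx":0,"dy":0,"dz":0,"ax":0,"ay":0,"az":0},{"dx":0,"dy":0,"dz":0,"ax":0,"ay":0,"az":0},{"dx":0,"dy":0,"dz":0,"ax":0,"ay":0,"az":0},{"dx":0,"dy":0,"dz":0,"ax":0,"ay":0,"az":0},{"dx":0,"dy":0,"dz":0,"ax":0,"ay":0,"az":0},{"dx":0,"dy":0,"dz":0,"ax":0,"ay":0,"az":0},{"dx":0,"dy":0,"dz":0,"ax":0,"ay":0,"az":0},{"dx":0,"dy":0,"dz":0,"ax":0,"ay":0,"az":0},{"dx":0,"dy":0,"dz":0,"ax":0,"ay":0,"az":0},{"dx":0,"dy":0,"dz":0,"ax":0,"ay":0,"az":0}]'
python3 -m jog '[{"dx":0,"dy":0,"dz":0,"ax":0,"ay":0,"az":0},{"dx":0,"dy":0,"dz":0,"ax":0,"ay":0,"az":0},{"dx":0,"dy":0,"dz":0,"ax":0,"ay":0,"az":0},{"dx":0,"dy":0,"dz":0,"ax":0,"ay":0,"az":0},{"dx":0,"dy":0,"dz":0,"ax":0,"ay":0,"az":0},{"dx":0,"dy":0,"dz":0,"ax":0,"ay":0,"az":0},{"dx":0,"dy":0,"dz":0,"ax":0,"ay":0,"az":0},{"dx":0,"dy":0,"dz":0,"ax":0,"ay":0,"az":0},{"dx":0,"dy":0,"dz":0,"ax":0,"ay":0,"az":0},{"dx":0,"dy":0,"dz":0,"ax":0,"ay":0,"az":0},{"dx":0,"dy":0,"dz":0,"ax":0,"ay":0,"az":0},{"dx":0,"dy":0,"dz":0,"ax":0,"ay":0,"az":0},{"dx":0,"dy":0,"dz":-10,"ax":0,"ay":0,"az":0},{"dx":0,"dy":0,"dz":-25,"ax":0,"ay":0,"az":0},{"dx":0,"dy":0,"dz":-30,"ax":0,"ay":0,"az":0},{"dx":0,"dy":0,"dz":-30,"ax":0,"ay":0,"az":0},{"dx":0,"dy":0,"dz":-20,"ax":0,"ay":0,"az":0},{"dx":0,"dy":0,"dz":-5,"ax":0,"ay":0,"az":0},{"dx":0,"dy":0,"dz":0,"ax":0,"ay":0,"az":0}]'
python3 -c "
from w import *
go(.498,-.207,.25)"
```

```text
time: 5.37
tool_pos: [0.5119, 0.187, 0.13]
tcp_rot: [-3.096, -0.536, 0.0]
wrist_force: [0.5, -0.5, -1.0]
width: 0.0
grip_force: 0.0
time: 6.95
tool_pos: [0.5134, 0.1874, 0.253]
tcp_rot: [-3.095, -0.536, -0.008]
wrist_force: [0.2, 0.3, 0.4]
width: 0.0
grip_force: 0.0
delta mm [-147.1  366.3    2.3] tilt [ 0.0051  0.0016 -1.    ]
```

```bash
python3 -m jog '[{"dx":-5,"dy":13,"dz":0,"ax":0,"ay":0,"az":0},{"dx":-10,"dy":26,"dz":0,"ax":0,"ay":0,"az":0},{"dx":-10,"dy":26,"dz":0,"ax":0,"ay":0,"az":0},{"dx":-10,"dy":26,"dz":0,"ax":0,"ay":0,"az":0},{"dx":-10,"dy":26,"dz":0,"ax":0,"ay":0,"az":0},{"dx":-10,"dy":26,"dz":0,"ax":0,"ay":0,"az":0},{"dx":-10,"dy":26,"dz":0,"ax":0,"ay":0,"az":0},{"dx":-10,"dy":26,"dz":0,"ax":0,"ay":0,"az":0},{"dx":-10,"dy":26,"dz":0,"ax":0,"ay":0,"az":0},{"dx":-10,"dy":26,"dz":0,"ax":0,"ay":0,"az":0},{"dx":-10,"dy":26,"dz":0,"ax":0,"ay":0,"az":0},{"dx":-10,"dy":26,"dz":0,"ax":0,"ay":0,"az":0},{"dx":-10,"dy":26,"dz":0,"ax":0,"ay":0,"az":0},{"dx":-10,"dy":26,"dz":0,"ax":0,"ay":0,"az":0},{"dx":-10,"dy":16,"dz":0,"ax":0,"ay":0,"az":0},{"dx":0,"dy":0,"dz":0,"ax":0,"ay":0,"az":0},{"dx":0,"dy":0,"dz":0,"ax":0,"ay":0,"az":0},{"dx":0,"dy":0,"dz":0,"ax":0,"ay":0,"az":0}]'
python3 -c "
from w import *
look('w4',130,185,[(.498,-.207,.09),(.498,-.207,.055)]); go(.498,-.207,.13)"
```

```text
time: 8.45
tool_pos: [0.4976, -0.2069, 0.2483]
tcp_rot: [-3.094, -0.534, 0.004]
wrist_force: [-0.4, -0.7, -0.5]
width: 0.007
grip_force: 0.0
expect (0.498, -0.207, 0.09) [278.3 198.6]
expect (0.498, -0.207, 0.055) [278.2 188.9]
[272 183  17  21 268] [280.4 192.7] [ 0.5014 -0.2079  0.08  ]
[ 172  215  136   94 4676] [226.8 260.8] [ 0.4148 -0.1806  0.08  ]
8.45 [ 0.4976 -0.2069  0.2483] [-0.44  0.01  1.89  0.    1.24  0.79] 0.006789349045088281
delta mm [  0.    0.7 118.7] tilt [-0.0021  0.0014 -1.    ]
```

View pics/w4.png

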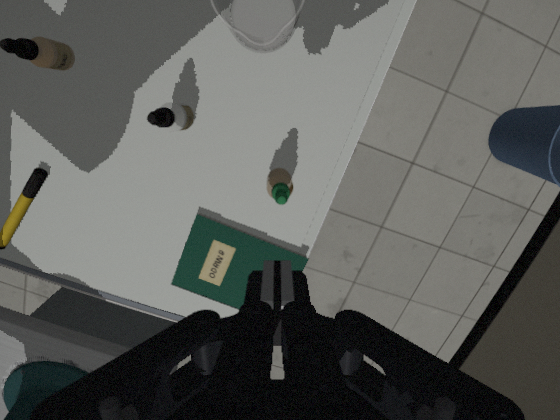

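The green cap is at (280,193), against an expected (278,194), within 2 mm. I'll descend over it, hold, then rise.

```bash
python3 -m jog '[{"dx":1,"dy":2,"dz":8,"ax":0,"ay":0,"az":0},{"dx":0,"dy":0,"dz":18,"ax":0,"ay":0,"az":0},{"dx":0,"dy":0,"dz":20,"ax":0,"ay":0,"az":0},{"dx":0,"dy":0,"dz":20,"ax":0,"ay":0,"az":0},{"dx":0,"dy":0,"dz":20,"ax":0,"ay":0,"az":0},{"dx":0,"dy":0,"dz":16,"ax":0,"ay":0,"az":0},{"dx":0,"dy":0,"dz":10,"ax":0,"ay":0,"az":0},{"dx":0,"dy":0,"dz":6,"ax":0,"ay":0,"az":0},{"dx":0,"dy":0,"dz":0,"ax":0,"ay":0,"az":0},{"dx":0,"dy":0,"dz":0,"ax":0,"ay":0,"az":0}]'
python3 -m jog '[{"dx":0,"dy":0,"dz":0,"ax":0,"ay":0,"az":0},{"dx":0,"dy":0,"dz":0,"ax":0,"ay":0,"az":0},{"dx":0,"dy":0,"dz":0,"ax":0,"ay":0,"az":0},{"dx":0,"dy":0,"dz":0,"ax":0,"ay":0,"az":0},{"dx":0,"dy":0,"dz":0,"ax":0,"ay":0,"az":0},{"dx":0,"dy":0,"dz":0,"ax":0,"ay":0,"az":0},{"dx":0,"dy":0,"dz":0,"ax":0,"ay":0,"az":0},{"dx":0,"dy":0,"dz":0,"ax":0,"ay":0,"az":0},{"dx":0,"dy":0,"dz":0,"ax":0,"ay":0,"az":0},{"dx":0,"dy":0,"dz":0,"ax":0,"ay":0,"az":0},{"dx":0,"dy":0,"dz":0,"ax":0,"ay":0,"az":0},{"dx":0,"dy":0,"dz":0,"ax":0,"ay":0,"az":0},{"dx":0,"dy":0,"dz":0,"ax":0,"ay":0,"az":0}]'
python3 -c "
from w import *
look('w5',130,185,[(.499,-.208,.09),(.499,-.208,.055)])"
python3 -m jog '[{"dx":0,"dy":0,"dz":0,"ax":0,"ay":0,"az":0},{"dx":0,"dy":0,"dz":0,"ax":0,"ay":0,"az":0},{"dx":0,"dy":0,"dz":0,"ax":0,"ay":0,"az":0},{"dx":0,"dy":0,"dz":0,"ax":0,"ay":0,"az":0},{"dx":0,"dy":0,"dz":0,"ax":0,"ay":0,"az":0},{"dx":0,"dy":0,"dz":0,"ax":0,"ay":0,"az":0},{"dx":0,"dy":0,"dz":0,"ax":0,"ay":0,"az":0},{"dx":0,"dy":0,"dz":0,"ax":0,"ay":0,"az":0},{"dx":0,"dy":0,"dz":0,"ax":0,"ay":0,"az":0},{"dx":0,"dy":0,"dz":0,"ax":0,"ay":0,"az":0},{"dx":0,"dy":0,"dz":0,"ax":0,"ay":0,"az":0},{"dx":0,"dy":0,"dz":0,"ax":0,"ay":0,"az":0},{"dx":0,"dy":0,"dz":-10,"ax":0,"ay":0,"az":0},{"dx":0,"dy":0,"dz":-25,"ax":0,"ay":0,"az":0},{"dx":0,"dy":0,"dz":-30,"ax":0,"ay":0,"az":0},{"dx":0,"dy":0,"dz":-30,"ax":0,"ay":0,"az":0},{"dx":0,"dy":0,"dz":-20,"ax":0,"ay":0,"az":0},{"dx":0,"dy":0,"dz":-5,"ax":0,"ay":0,"az":0},{"dx":0,"dy":0,"dz":0,"ax":0,"ay":0,"az":0}]'
python3 -c "
from w import *
go(.638,.219,.25); go(.45,.1,.25)"
```

```text
time: 9.33
tool_pos: [0.5007, -0.2087, 0.1322]
tcp_rot: [3.095, 0.537, 0.0]
wrist_force: [0.8, 0.1, 1.0]
width: -0.002
grip_force: 0.0
time: 10.42
tool_pos: [0.5003, -0.209, 0.1319]
tcp_rot: [-3.095, -0.536, 0.0]
wrist_force: [0.5, 0.0, -0.2]
width: 0.003
grip_force: 0.0
expect (0.499, -0.208, 0.09) [275.8 258.2]
expect (0.499, -0.208, 0.055) [276.  234.6]
[265 227  26  34 721] [277.4 243.1] [ 0.504  -0.2072  0.08  ]
[ 133  261  113   87 3654] [182.5 298.5] [ 0.4462 -0.1625  0.08  ]
[270 346  14  34 358] [276.6 363.3] [ 0.416 -0.238  0.08 ]
10.4167 [ 0.5003 -0.209   0.1319] [-0.44  0.12  2.01  0.    1.02  0.79] 0.003443321413237016
time: 12.05
tool_pos: [0.5017, -0.2096, 0.255]
tcp_rot: [3.093, 0.535, 0.007]
wrist_force: [-0.0, 1.2, -0.6]
width: -0.004
grip_force: 0.0
delta mm [ 272.4 -357.9    4.7] tilt [ 0.0049 -0.0023 -1.    ]
delta mm [  55.3 -309.     4.1] tilt [ 0.0049 -0.0023 -1.    ]
```

```bash
python3 -m jog '[{"dx":10,"dy":-12,"dz":0,"ax":0,"ay":0,"az":0},{"dx":18,"dy":-24,"dz":0,"ax":0,"ay":0,"az":0},{"dx":18,"dy":-24,"dz":0,"ax":0,"ay":0,"az":0},{"dx":18,"dy":-24,"dz":0,"ax":0,"ay":0,"az":0},{"dx":18,"dy":-24,"dz":0,"ax":0,"ay":0,"az":0},{"dx":18,"dy":-24,"dz":0,"ax":0,"ay":0,"az":0},{"dx":18,"dy":-24,"dz":0,"ax":0,"ay":0,"az":0},{"dx":18,"dy":-24,"dz":0,"ax":0,"ay":0,"az":0},{"dx":18,"dy":-24,"dz":0,"ax":0,"ay":0,"az":0},{"dx":18,"dy":-24,"dz":0,"ax":0,"ay":0,"az":0},{"dx":18,"dy":-24,"dz":0,"ax":0,"ay":0,"az":0},{"dx":18,"dy":-24,"dz":0,"ax":0,"ay":0,"az":0},{"dx":18,"dy":-24,"dz":0,"ax":0,"ay":0,"az":0},{"dx":18,"dy":-24,"dz":0,"ax":0,"ay":0,"az":0},{"dx":18,"dy":-24,"dz":0,"ax":0,"ay":0,"az":0},{"dx":10,"dy":-10,"dz":0,"ax":0,"ay":0,"az":0},{"dx":0,"dy":0,"dz":0,"ax":0,"ay":0,"az":0},{"dx":0,"dy":0,"dz":0,"ax":0,"ay":0,"az":0},{"dx":0,"dy":0,"dz":0,"ax":0,"ay":0,"az":0}]'
python3 -c "
from w import *
s,w,R,t=look('w6',178,179,[(.638,.219,.085),(.674,.219,.085),(.602,.219,.085),(.638,.255,.085),(.638,.183,.085),(.638,.219,.01)]); go(.638,.219,.127)
import json;json.dump([R.tolist(),t.tolist()],open('w6.json','w'))"
```

```text
time: 13.63
tool_pos: [0.6355, 0.2184, 0.2507]
tcp_rot: [3.095, 0.535, -0.004]
wrist_force: [1.1, -0.7, 0.6]
width: 0.003
grip_force: 0.0
expect (0.638, 0.219, 0.085) [277.7 194. ]
expect (0.674, 0.219, 0.085) [291. 158.]
expect (0.602, 0.219, 0.085) [265.3 227.5]
expect (0.638, 0.255, 0.085) [241.3 181.5]
expect (0.638, 0.183, 0.085) [313.2 206.2]
expect (0.638, 0.219, 0.01) [277.5 176.6]
13.6333 [0.6355 0.2184 0.2507] [ 0.29  0.26  1.61 -0.    1.28  1.52] 0.0027490091867646105
delta mm [ 2.800e+00 -1.000e-01  1.242e+02] tilt [-0.0016 -0.0011 -1.    ]
```

View pics/w6.png

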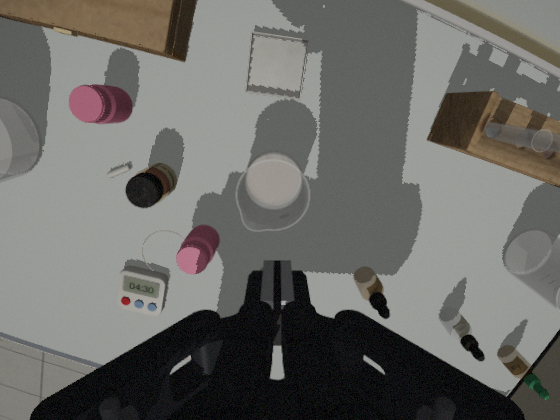

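The low beaker's rim spans columns 236–310 with its centre near (273,193), about 4 mm left of the expected (278,194). I'll correct that, descend and hold.

```bash
python3 -m jog '[{"dx":3,"dy":-4,"dz":10,"ax":0,"ay":0,"az":0},{"dx":0,"dy":0,"dz":18,"ax":0,"ay":0,"az":0},{"dx":0,"dy":0,"dz":20,"ax":0,"ay":0,"az":0},{"dx":0,"dy":0,"dz":20,"ax":0,"ay":0,"az":0},{"dx":0,"dy":0,"dz":20,"ax":0,"ay":0,"az":0},{"dx":0,"dy":0,"dz":18,"ax":0,"ay":0,"az":0},{"dx":0,"dy":0,"dz":11,"ax":0,"ay":0,"az":0},{"dx":0,"dy":0,"dz":6,"ax":0,"ay":0,"az":0},{"dx":0,"dy":0,"dz":0,"ax":0,"ay":0,"az":0},{"dx":0,"dy":0,"dz":0,"ax":0,"ay":0,"az":0}]'
python3 -m jog '[{"dx":0,"dy":0,"dz":0,"ax":0,"ay":0,"az":0},{"dx":0,"dy":0,"dz":0,"ax":0,"ay":0,"az":0},{"dx":0,"dy":0,"dz":0,"ax":0,"ay":0,"az":0},{"dx":0,"dy":0,"dz":0,"ax":0,"ay":0,"az":0},{"dx":0,"dy":0,"dz":0,"ax":0,"ay":0,"az":0},{"dx":0,"dy":0,"dz":0,"ax":0,"ay":0,"az":0},{"dx":0,"dy":0,"dz":0,"ax":0,"ay":0,"az":0},{"dx":0,"dy":0,"dz":0,"ax":0,"ay":0,"az":0},{"dx":0,"dy":0,"dz":0,"ax":0,"ay":0,"az":0},{"dx":0,"dy":0,"dz":0,"ax":0,"ay":0,"az":0},{"dx":0,"dy":0,"dz":0,"ax":0,"ay":0,"az":0},{"dx":0,"dy":0,"dz":0,"ax":0,"ay":0,"az":0},{"dx":0,"dy":0,"dz":0,"ax":0,"ay":0,"az":0}]'
python3 -m jog '[{"dx":0,"dy":0,"dz":0,"ax":0,"ay":0,"az":0},{"dx":0,"dy":0,"dz":0,"ax":0,"ay":0,"az":0},{"dx":0,"dy":0,"dz":0,"ax":0,"ay":0,"az":0},{"dx":0,"dy":0,"dz":0,"ax":0,"ay":0,"az":0},{"dx":0,"dy":0,"dz":0,"ax":0,"ay":0,"az":0},{"dx":0,"dy":0,"dz":0,"ax":0,"ay":0,"az":0},{"dx":0,"dy":0,"dz":0,"ax":0,"ay":0,"az":0},{"dx":0,"dy":0,"dz":0,"ax":0,"ay":0,"az":0},{"dx":0,"dy":0,"dz":0,"ax":0,"ay":0,"az":0},{"dx":0,"dy":0,"dz":0,"ax":0,"ay":0,"az":0},{"dx":0,"dy":0,"dz":0,"ax":0,"ay":0,"az":0},{"dx":0,"dy":0,"dz":0,"ax":0,"ay":0,"az":0},{"dx":0,"dy":0,"dz":0,"ax":0,"ay":0,"az":0},{"dx":0,"dy":0,"dz":0,"ax":0,"ay":0,"az":0}]'
python3 -m jog '[{"dx":0,"dy":0,"dz":-10,"ax":0,"ay":0,"az":0},{"dx":0,"dy":0,"dz":-20,"ax":0,"ay":0,"az":0},{"dx":0,"dy":0,"dz":-25,"ax":0,"ay":0,"az":0},{"dx":0,"dy":0,"dz":-25,"ax":0,"ay":0,"az":0},{"dx":0,"dy":0,"dz":-25,"ax":0,"ay":0,"az":0},{"dx":0,"dy":0,"dz":-20,"ax":0,"ay":0,"az":0},{"dx":0,"dy":0,"dz":-10,"ax":0,"ay":0,"az":0},{"dx":0,"dy":0,"dz":0,"ax":0,"ay":0,"az":0},{"dx":0,"dy":0,"dz":0,"ax":0,"ay":0,"az":0},{"dx":0,"dy":0,"dz":0,"ax":0,"ay":0,"az":0},{"dx":0,"dy":0,"dz":0,"ax":0,"ay":0,"az":0},{"dx":0,"dy":0,"dz":0,"ax":0,"ay":0,"az":0},{"dx":0,"dy":0,"dz":0,"ax":0,"ay":0,"az":0}]'
python3 -c "
from workcell import bot
print(bot.read_state()['tool_pos']); print(bot.finish_job())"
```

```text
time: 14.52
tool_pos: [0.638, 0.2242, 0.1294]
tcp_rot: [-3.096, -0.535, -0.001]
wrist_force: [0.5, 0.4, 0.2]
width: 0.005
grip_force: 0.0
time: 15.6
tool_pos: [0.6377, 0.2244, 0.129]
tcp_rot: [3.096, 0.536, -0.0]
wrist_force: [-0.4, 0.3, -0.0]
width: 0.002
grip_force: 0.0
time: 16.77
tool_pos: [0.6377, 0.2244, 0.129]
tcp_rot: [3.096, 0.536, 0.0]
wrist_force: [-0.1, 0.3, 0.2]
width: 0.002
grip_force: 0.0
time: 17.85
tool_pos: [0.6371, 0.2242, 0.2623]
tcp_rot: [3.095, 0.536, -0.004]
wrist_force: [-0.5, -0.6, 0.0]
width: 0.003
grip_force: 0.0
[0.63708097 0.22419981 0.2623309 ]
the job is handed in; nothing more can be done
None
```

I pointed at the red-capped bottle, the green-capped bottle and the low beaker in that order, holding over 2 s at each, then stopped about 18 cm (TCP) above the beaker rim and handed in at 17.9 s; wrist readings showed no sign of contact, and the hand-in returned no verdict.

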